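Open the bar clamp on a glued test-tube rack

TASK

The glue has set on the test-tube rack in the bar clamp. With the fingertips, press down the spring-loaded release plate behind the clamp's sliding jaw and, keeping it pressed, push the jaw back along its bar all the way to the end stop, so that the rack can be taken out later. Then take the hand away; do not shift the rack or the glassware around it, and grasp or lift nothing.

Things in the scene. Friction and masses are not known exactly. Their poses are not given: they have to be found in the camera images.
- clamp: bar clamp on a plywood board 450 x 150 x 16 mm, fixed. Origin on the bench below the bar's centre line; +x runs along the bar in the OPENING direction, z up. Bar 22 mm wide, top 62 mm up, x -190 to 205, ratchet teeth on its underside. Head with screw at x -240 to -117, 120 mm high. End stop at x 185 to 218, 66 mm high. Two battens, top 64 mm, x -145 to 10, y +-26 to +-40, carry the rack
- jaw (a joint): how far the sliding jaw stands open along the clamp's +x, m: 0 closed, 0.110 against the end stop; starts at 0 to 0.012. With the release up the ratchet (tooth pitch 7.5 mm) stops it within one tooth of opening; with the release pressed it slides with about 2 N of friction plus 6 N per m/s, and stays where it is left
- release (a joint): how far the release plate is pressed down, m: 0 up, 0.008 fully down (hard stop). It rides on the jaw. The spring takes about 3 N to start and 6 N at the bottom, and lifts the plate again when let go. The ratchet is free when it is down more than 0.005. Untouched, it may rest anywhere from 0 to 0.005, as the pawl meets the teeth
- release_top (a point): centre of the top face of the steel release plate, behind the jaw; moves with jaw and plate; 88 mm above the bench when fully up. Axes as the clamp's. The flat is 40 mm along x by 32 mm wide. At its +x end a lip 4 mm thick rises 11 mm above the flat, inner face 20 mm from this point: a fingertip on the plate pushes the jaw open against it. At -x the jaw's back is 23 mm away and stands 28 mm higher
- jaw_top (a point): top of the dark steel jaw, 116 mm above the bench, middle of the 28 mm thick (x) by 40 mm wide upright jaw; the jaw's pad face towards the rack is 14 mm to the -x side
- rack: white test-tube rack, 110 mm along the bar, 66 mm wide, 70 mm high, about 0.16 kg, loose on the battens, its +x end 2 to 16 mm from the jaw's pad, as the head screw is already backed off. Origin at the centre of its underside, 64 mm above the bench. To be left where it is
- bottle: small amber reagent bottle with black cap, 48 mm across, 100 mm high, on the bench beside the board, origin at the centre of its base; to be left alone
- jar: small clear glass jar with black lid, 52 mm across, 58 mm high, beside the board, origin at the centre of its base; to be left alone
- flask: small stoppered conical flask, 66 mm across, 109 mm high, beside the board, origin at the centre of its base; to be left alone

How it is judged:
By the outcome, as a careful person would: the job done as asked, in the order asked, and still so for the second after the job is handed in, with the robot touching nothing.
It also fails if it takes over 38 s, if anything falls off the work surface, if the arm or the gripper's body presses on something with over 40 N, if the wrist force passes 120 N, or if a joint passes its speed limit or range.

ROBOT

A 6-joint arm with a two-finger parallel gripper is mounted at the origin on the work surface. World frame = base frame: x ahead of the robot, y to its left, z up, the work surface at z = 0. Lengths are in mm, angles in rad, forces in N, time in s.
With the tool pointing down it reaches from about 275 to 750 mm from the base axis. Payload 10.2 kg.
Tool frame: the origin (TCP) lies between the finger pads; the fingertips stand 8 mm ahead of it and the grasp point (between the pads) lies 11 mm behind it; z points along the fingers, x is the direction in which the jaws open and shut, and the axes are right-handed (so a half turn about z gives the same grasp; the last joint's range is limited). The gripper opens to 85 mm and grips with 20 to 120 N. Pads are 22 mm wide; open, the fingers measure 114 mm over their backs; the gripper's body (76 mm by 85 mm) begins 54 mm behind the grasp point. The pads swing forward as they close: fully open they stand 13 mm farther back than shut.
Start: joints at [-1.473, 0.313, 1.498, -0, 1.331, -0.223], TCP at [165.533, -498.227, 239.294] pointing down, gripper open.
Joint ranges: [-2.94, 2.94], [-0.97, 2.17], [0.19, 2.56], [-1.23, 4.37], [0.02, 3.11], [-2.88, 2.88]. Speed limits (rad/s): [2.39, 2.39, 3.01, 3.14, 3.14, 3.14].

INTERFACE

Orientations are given as a unit quaternion [w, x, y, z].
In Python, from rig import sense, eyes, ctrl gives the robot as it stands.
- The arm moves only by the tool move_arm, never from a script. Its argument "rows" is a list that holds one entry, the list of rows, each a list of 5 numbers: the shift along the tool's x, y, z in mm, then the turn about the tool's z in units of 6 degrees (1.0 is 6 degrees), then the gripper command: -1 is shut, 1 is fully open, values between are in proportion. In form: [[[dx, dy, dz, roll, jaw], ...]]. A call has 1 to 12 rows; each row is the pose to reach, as a shift and turn from the pose measured when the call began, along the tool's axes at that moment; what a row does not reach only later rows make up. A row lasts 1/8 s, in which the tool goes at most 62.5 mm and 10.7 degrees, less where a joint would pass 70% of its speed; a pose out of reach is approached as far as the arm can. A call with a gripper value outside its range is refused whole. The fingers move at their own pace and stop on an object; "squeeze" is the grip in N (left out, the last holds). Time passes only in rows, so rows that repeat a pose let the fingers close. It gives the time, the measured TCP pose, the force and the opening at its end, in the units of the state.
- sense(): the state, without advancing time (a new reading comes with each control period).
- eyes.capture(name): name is "side" or "top" or "wrist"; returns a dict with "color" (400x640x3 uint8, blue, green, red), "vertical_fov" (degrees; the focal length in pixels is half the picture's height over the tangent of half this angle, whatever the lens; pixels are square), "cx", "cy" (the principal point, pixels), "xyz" and "attitude" of the camera in the world. Camera axes: x right, y down, z forward; pixel columns grow to the right and rows downward; lengths in mm; the calibration is good to about 2 mm. A picture is of the moment at which its call begins. There is no depth.
- ctrl.finish_job(): hands the job in, once; it reports no verdict.
The state is a dict: "time_s": time; "joints": joint angles; "dq": joint speeds; "tau": joint torques, N m; "eef_pos": TCP position; "ee_rot": TCP orientation; "force": force on the tool from outside, world axes, zero at the start; "wrist_torque": the same for the moment, N m; "grip_width": opening from 0.0 (shut) to 1.0 (fully open).
Only numpy, scipy, OpenCV 4.12 (cv2) and the standard library are available. Lean on these libraries where they do the work, as an engineer would, in place of code of your own. Each camera call takes 0.05 s, during which the arm holds its last target. There are 200 camera calls.

## Working session

There is one attempt and no reset: what is moved stays moved. The work goes in short steps, Python scripts to look and compute and a tool call to move; the robot and the scene stay as the last step left them, time stands still between calls to the robot, and variables do not carry over. Pictures are saved under pics/ and viewed, about 8 in all and at most 12, crops included, and the job is handed in when it is done.

Besides the shell and the picture viewer there is one more tool, called after ">>>" as name(argument=value, ...) on one line, values as JSON. move_arm: Moves the arm, as the interface text tells. Its arguments: {"type":"object","properties":{"rows":{"type":"array","items":{"type":"array","items":{"type":"array","items":{"type":"number"}}}},"squeeze":{"type":"number"}},"required":["rows"]}

```bash
mkdir -p pics; cat > h.py <<'E'
import numpy as np, cv2
from rig import sense, eyes, ctrl
from scipy.spatial.transform import Rotation as R
def rot(a):
    a=np.array(a,float)
    return a if a.shape==(3,3) else R.from_quat(a,scalar_first=True).as_matrix()
def cast(c,u,v,z):
    f=c["color"].shape[0]/2/np.tan(np.radians(c["vertical_fov"])/2)
    d=rot(c["attitude"])@np.array([(u-c["cx"])/f,(v-c["cy"])/f,1]); o=np.array(c["xyz"])
    return (o+d*(z-o[2])/d[2])[:3]
def proj(c,p):
    f=c["color"].shape[0]/2/np.tan(np.radians(c["vertical_fov"])/2)
    q=rot(c["attitude"]).T@(np.array(p,float)-np.array(c["xyz"])); return c["cx"]+f*q[0]/q[2],c["cy"]+f*q[1]/q[2]
E
python3 - <<'E'
from h import *
import pickle
s=sense();print({k:s[k] for k in("time_s","eef_pos","ee_rot","force","grip_width")})
for n in("top","side"):
    c=eyes.capture(n);pickle.dump(c,open(n+".pkl","wb"));cv2.imwrite(f"pics/{n}0.png",c["color"])
    print(n,{k:v for k,v in c.items() if k!="color"})
E
```

```text
{'time_s': 0.0, 'eef_pos': array([ 165.51427698, -497.96067923,  238.75363401]), 'ee_rot': array([-4.56040140e-04,  8.10967362e-01, -5.85091063e-01, -4.21537829e-04]), 'force': array([-0.25794241, -0.9026596 ,  0.84925832]), 'grip_width': 0.9980955938414474}
top {'vertical_fov': 49.171169418619, 'cx': 326.5527103259749, 'cy': 203.2907770928161, 'xyz': array([417.57029857,  29.12011277, 905.22938715]), 'attitude': array([ 0.06930106, -0.6560465 ,  0.7475246 , -0.07750696])}
side {'vertical_fov': 49.955817769854214, 'cx': 317.70634273189336, 'cy': 203.61624462243518, 'xyz': array([181.99712513, 447.71792502, 573.59734081]), 'attitude': array([ 0.14914649, -0.33377877,  0.8414388 , -0.39790425])}
```

View pics/top0.png

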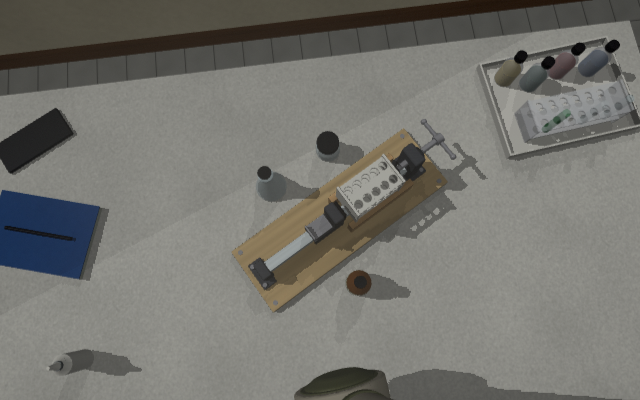

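View pics/side0.png

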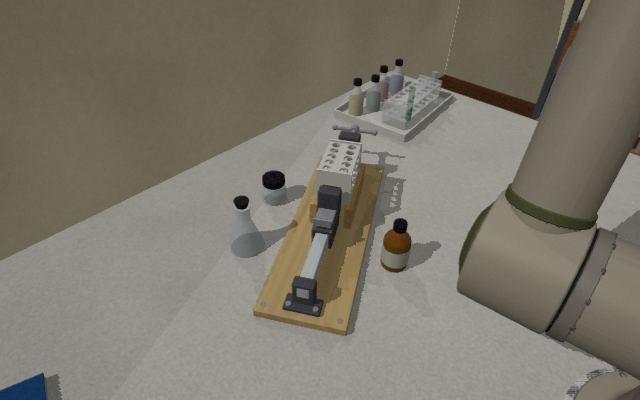

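The top view shows the clamp with its head at about (415,160), the jaw at (334,214), the plate near (320,228) and the end stop at (262,272). The flask (265,175), jar (328,145) and bottle (359,282) stand around it. Next I fit the board and look at crops.

```bash
python3 - <<'E'
from h import *
import pickle
c=pickle.load(open("top.pkl","rb"));s=pickle.load(open("side.pkl","rb"))
im=c["color"];hsv=cv2.cvtColor(im,cv2.COLOR_BGR2HSV)
m=cv2.inRange(hsv,(8,70,60),(25,255,255));m[:110]=0;m[325:]=0
m=cv2.morphologyEx(m,cv2.MORPH_OPEN,np.ones((3,3)))
n,l,st,_=cv2.connectedComponentsWithStats(m)
ks=[k for k in range(1,n) if st[k][4]>300 and st[k][0]>200 and st[k][0]+st[k][2]<470 ]
pts=np.concatenate([np.argwhere(l==k)[:,::-1] for k in ks if not (340<st[k][0] and st[k][2]<30)])
w=np.array([cast(c,u,v,16)[:2] for u,v in pts],np.float32)
r=cv2.minAreaRect(w);print("rect",r);print(cv2.boxPoints(r))
a=cv2.resize(im[190:300,235:375],None,fx=5,fy=5,interpolation=cv2.INTER_CUBIC)
b=cv2.resize(s["color"][170:320,250:380],None,fx=4,fy=4,interpolation=cv2.INTER_CUBIC)
cv2.imwrite("pics/a.png",a);cv2.imwrite("pics/b.png",b)
E
```

```text
rect ((573.6688232421875, -19.416091918945312), (148.63037109375, 447.4841613769531), 29.028152465820312)
[[ 400.12054  140.15916]
 [ 617.2575  -251.11266]
 [ 747.2171  -178.99135]
 [ 530.08014  212.28047]]
```

View pics/a.png

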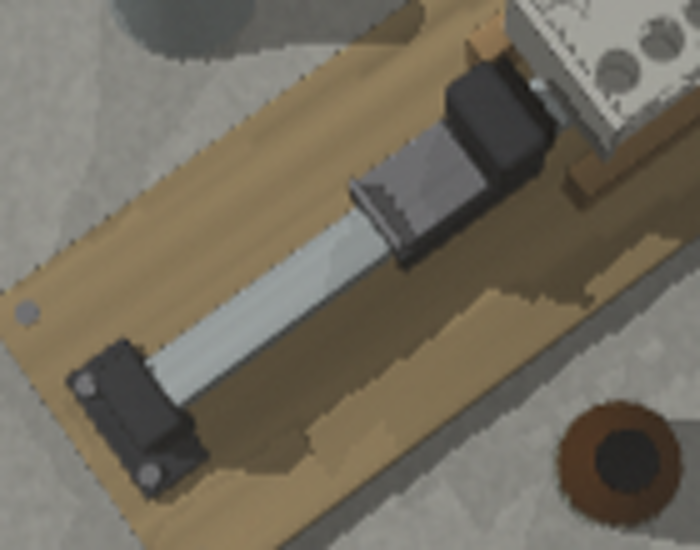

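View pics/b.png

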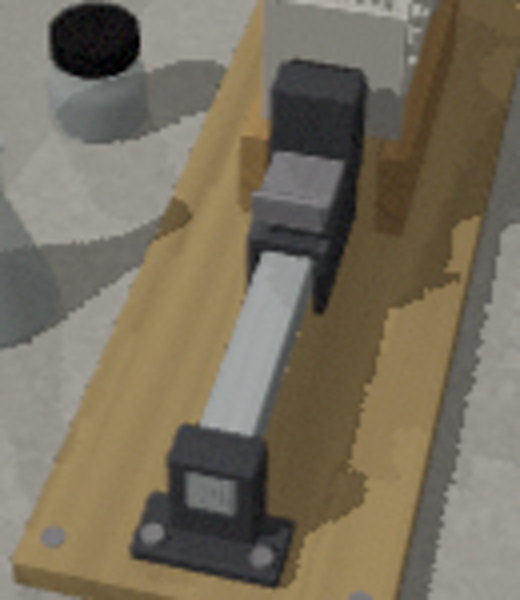

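Crop a shows the jaw top quad at (447,90),(492,60),(552,125),(500,178) and the lip's outer edge from (352,185) to (402,262). The bar runs from (370,225) down to the end stop at (130,390). Crop b shows the lip's front face at (255,195)–(335,222). Nothing stands over the bar.

```bash
python3 - <<'E'
from h import *
import pickle
c=pickle.load(open("top.pkl","rb"));s=pickle.load(open("side.pkl","rb"))
A=lambda x,y,z:cast(c,235+x/5-.4,190+y/5-.4,z)
B=lambda x,y,z:cast(s,250+x/4-.4,170+y/4-.4,z)
yaw=np.radians(119.03);ex=np.array([np.cos(yaw),np.sin(yaw)]);ey=np.array([-ex[1],ex[0]])
q=np.array([573.7,-19.4])
def P(n,p):print(n,p.round(1),"along",round((p[:2]-q)@ex,1),"lat",round((p[:2]-q)@ey,1))
for x,y in((447,90),(492,60),(552,125),(500,178)):P("jawtop A",A(x,y,116))
for x,y in((352,185),(402,262)):P("lip A",A(x,y,98))
for x,y in((443,125),(487,187)):P("plate/jaw A",A(x,y,88))
for x,y in((290,60),(365,75),(272,92),(355,105)):P("jawtop B",B(x,y,116))
for x,y in((255,195),(333,207)):P("lip B",B(x,y,98))
for x,y in((175,430),(265,440)):P("stop B",B(x,y,66))
for x,y in((148,362),(190,408)):P("bar at stop A",A(x,y,62))
for x,y in((358,212),(390,250)):P("bar at jaw A",A(x,y,62))
x,y=255,232
for n,im in(("cap",(359,282)),):P(n,cast(c,*im,100))
P("flask",cast(c,265,173,109));P("jar",cast(c,327,141,58));P("rackend",A(507,40,134));P("rackend",A(610,155,134))
E
```

```text
jawtop A [575.8  14.7 116. ] along 28.8 lat -18.3
jawtop A [584.8  -3.2 116. ] along 8.8 lat -17.6
jawtop A [557.7 -21.8 116. ] along 5.6 lat 15.1
jawtop A [ 5.407e+02 -3.000e-01  1.160e+02] along 32.7 lat 19.5
lip A [548.1  54.2  98. ] along 76.8 lat -13.3
lip A [517.1  39.3  98. ] along 78.8 lat 21.1
plate/jaw A [568.1  17.4  88. ] along 34.9 lat -13.0
plate/jaw A [542.3   4.   88. ] along 35.7 lat 16.1
jawtop B [582.2  -4.4 116. ] along 9.0 lat -14.7
jawtop B [551.3 -19.2 116. ] along 11.1 lat 19.5
jawtop B [572.4  17.8 116. ] along 33.1 lat -16.9
jawtop B [ 5.408e+02 -3.000e-01  1.160e+02] along 32.7 lat 19.5
lip B [545.7  56.5  98. ] along 79.9 lat -12.3
lip B [517.3  39.6  98. ] along 78.9 lat 20.7
stop B [499.4 149.8  66. ] along 184.0 lat -17.2
stop B [471.1 129.7  66. ] along 180.2 lat 17.4
bar at stop A [496.  141.1  62. ] along 178.1 lat -9.9
bar at stop A [476.5 126.9  62. ] along 175.1 lat 14.0
bar at jaw A [543.1  54.3  62. ] along 79.3 lat -9.0
bar at jaw A [526.7  43.7  62. ] along 78.0 lat 10.4
cap [434.2 -30.8 100. ] along 57.7 lat 127.5
flask [657.8 116.6 109. ] along 78.1 lat -139.5
jar [724.2 -10.2  58. ] along -65.0 lat -136.0
rackend [587.6  -8.8 134. ] along 2.5 lat -17.3
rackend [541.1 -39.7 134. ] along -1.9 lat 38.4
```

>>> move_arm(rows=[[[-40,-55,0,-1.7,-1],[-80,-110,0,-3.4,-1],[-120,-165,0,-5,-1],[-160,-220,0,-6.7,-1],[-200,-275,0,-8.4,-1],[-240,-330,0,-10,-1],[-275,-380,0,-11.7,-1],[-310,-430,0,-13.4,-1],[-345,-480,0,-15.2,-1],[-381,-526,0,-16.8,-1],[-381,-526,0,-16.8,-1],[-381,-526,0,-16.8,-1]]], squeeze=20)

```text
time_s: 1.6
eef_pos: [544.7, 30.7, 238.6]
ee_rot: [-0.001, 0.967, 0.253, -0.0]
force: [-0.2, -0.5, -0.2]
grip_width: -0.003
```

```bash
python3 - <<'E'
from h import *
s=sense();T=rot(s["ee_rot"]);print(s["time_s"],s["eef_pos"],s["force"],s["grip_width"],s["joints"]);print(T.round(3))
c=eyes.capture("wrist");cv2.imwrite("pics/w.png",c["color"])
print({k:v for k,v in c.items() if k!="color"})
tip=s["eef_pos"]+T[:,2]*8
print("tip px",proj(c,tip))
for n,p in (("plate",(545.2,27.7,88)),):print(n,proj(c,p))
E
```

```text
1.6 [544.73668579  30.70594094 238.63431614] [-0.20050725 -0.50798105 -0.21313773] -0.0025660841692034314 [-1.59002226e-01  3.59542758e-01  1.43493416e+00  1.11290544e-03
  1.34860475e+00 -6.70994661e-01]
[[ 0.872  0.49  -0.001]
 [ 0.49  -0.872  0.001]
 [-0.    -0.002 -1.   ]]
{'vertical_fov': 66.03947084003198, 'cx': 319.35843083010127, 'cy': 201.70204534170287, 'xyz': array([505.1475603 , 101.40464363, 373.52394043]), 'attitude': array([0.15448684, 0.95505925, 0.24978345, 0.04004844])}
tip px (np.float64(319.3753951527965), np.float64(262.55483969938587))
plate (np.float64(318.3675024388298), np.float64(190.9783115988537))
```

View pics/w.png

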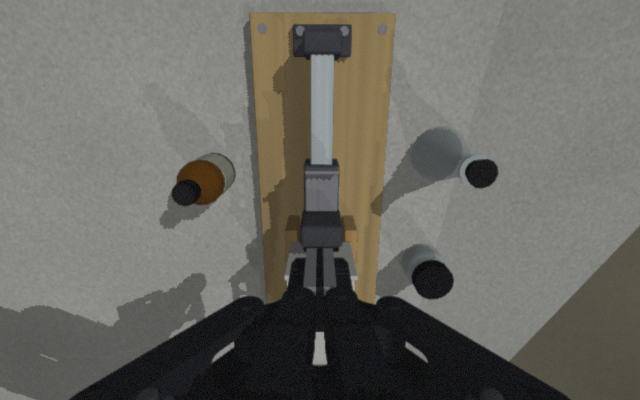

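The wrist view confirms the plate sits between the lip (row ~162) and the jaw top edge (row ~212), centred at column ~322. The fingers are shut and turned square to the bar.

```bash
python3 - <<'E'
from h import *
s=sense();T=rot(s["ee_rot"]);c=eyes.capture("wrist")
g=cast
for n,u,v,z in(("lip",322,160.5,98),("lipL",304.5,161,98),("lipR",340,161,98),("jawback",322,211.5,116),("jawL",301.5,215,116),("jawR",343,215,116),("stop",322,58,62),("barL",311.5,100,62),("barR",333.5,100,62)):
    d=T.T@(g(c,u,v,z)-s["eef_pos"]);print(n,d.round(1))
E
```

```text
lip [  2.4 -28.5 140.8]
lipL [-13.4 -28.  140.9]
lipR [ 18.7 -28.  140.8]
jawback [  2.3  14.  122.8]
jawL [-16.   17.3 122.8]
jawR [ 21.1  17.3 122.8]
stop [   2.4 -117.1  177. ]
barL [ -7.6 -80.3 176.9]
barR [ 13.6 -80.3 176.9]
```

```bash
python3 - <<'E'
from h import *
c=eyes.capture("wrist");a=c["color"][145:260,270:375]
a=cv2.convertScaleAbs(cv2.resize(a,None,fx=5,fy=5,interpolation=cv2.INTER_CUBIC),alpha=1.7,beta=20);cv2.imwrite("pics/wc.png",a)
s=sense();T=rot(s["ee_rot"])
for n,v,z in(("160.5@62..",160.5,74),("166",166,98),("jaw212@88",211.5,87)):print(n,(T.T@(cast(c,322,v,z)-s["eef_pos"])).round(1))
E
```

```text
160.5@62.. [  2.7 -24.1 165.3]
166 [  2.5 -23.7 141.3]
jaw212@88 [  2.7  24.5 152.2]
```

View pics/wc.png

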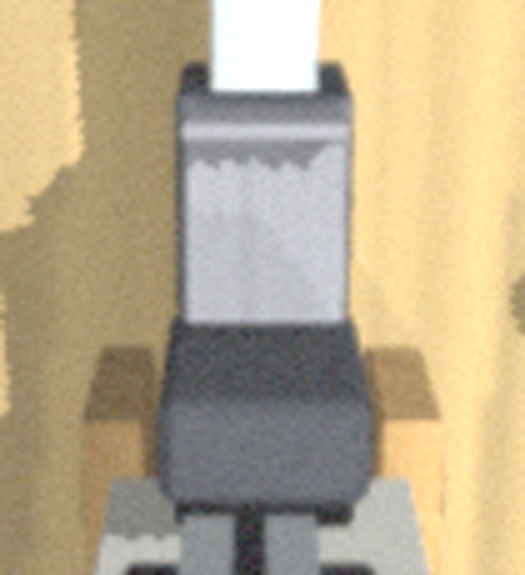

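The crop separates the faces. The lip's top band is at rows 169–173, so its inner face is about 17 mm to −y, and the foot of the jaw's back is about 24 mm to +y. That 42 mm gap matches the 43 mm given. The fingertips need +2.5 mm in tool x and are already well placed in y.

>>> move_arm(rows=[[[2.5,0,30,0,-1],[2.5,0,60,0,-1],[2.5,0,90,0,-1],[2.5,0,115,0,-1],[2.5,0,125,0,-1],[2.5,0,132,0,-1],[2.5,0,136,0,-1],[2.5,0,138,0,-1],[2.5,0,140,0,-1],[2.5,0,140,0,-1]]])

```text
time_s: 3.0
eef_pos: [546.2, 30.0, 99.3]
ee_rot: [-0.001, 0.968, 0.251, -0.0]
force: [-0.8, -0.5, -0.0]
grip_width: -0.001
```

>>> move_arm(rows=[[[0,0,2,0,-1],[0,0,4,0,-1],[0,0,6,0,-1],[0,0,7,0,-1],[0,0,8,0,-1],[0,0,8,0,-1]]])

```text
time_s: 3.75
eef_pos: [546.3, 30.1, 91.6]
ee_rot: [-0.0, 0.968, 0.252, -0.0]
force: [-1.7, 0.1, 3.3]
grip_width: 0.002
```

>>> move_arm(rows=[[[0,0,1,0,-1],[0,0,2,0,-1],[0,0,3,0,-1],[0,0,3,0,-1]]])

```text
time_s: 4.25
eef_pos: [546.3, 30.1, 88.8]
ee_rot: [-0.0, 0.968, 0.252, 0.0]
force: [-1.8, 0.3, 5.1]
grip_width: -0.001
```

>>> move_arm(rows=[[[0,0,0.5,0,-1],[0,0,1,0,-1],[0,0,1.5,0,-1],[0,0,1.5,0,-1]]])

```text
time_s: 4.75
eef_pos: [546.4, 30.0, 87.9]
ee_rot: [-0.0, 0.968, 0.252, 0.0]
force: [-3.6, -1.0, 10.7]
grip_width: 0.004
```

Hard stop reached: tip at 79.9 mm and 10.7 N. Now I push along −y.

>>> move_arm(rows=[[[0,-2,0.8,0,-1],[0,-4,0.8,0,-1],[0,-7,0.8,0,-1],[0,-10,0.8,0,-1],[0,-14,0.8,0,-1],[0,-18,0.8,0,-1],[0,-22,0.8,0,-1],[0,-26,0.8,0,-1],[0,-30,0.8,0,-1]]])

```text
time_s: 5.88
eef_pos: [532.3, 55.6, 87.9]
ee_rot: [0.001, 0.968, 0.252, 0.001]
force: [-1.9, -4.6, 8.8]
grip_width: 0.0
```

>>> move_arm(rows=[[[0,-4,0.8,0,-1],[0,-8,0.8,0,-1],[0,-12,0.8,0,-1],[0,-16,0.8,0,-1],[0,-20,0.8,0,-1],[0,-24,0.8,0,-1],[0,-28,0.8,0,-1],[0,-32,0.8,0,-1],[0,-36,0.8,0,-1],[0,-40,0.8,0,-1]]])

```text
time_s: 7.12
eef_pos: [513.2, 90.0, 87.9]
ee_rot: [0.001, 0.968, 0.252, 0.001]
force: [-3.1, -5.1, 11.1]
grip_width: 0.001
```

```bash
python3 - <<'E'
from h import *
s=sense();print(s["eef_pos"],s["force"])
c=eyes.capture("side");cv2.imwrite("pics/s2.png",cv2.resize(c["color"][100:340,200:460],None,fx=2.3,fy=2.3))
E
```

```text
[513.21960968  89.96246088  87.88880677] [-3.14597403 -5.12498585 11.08937528]
```

View pics/s2.png

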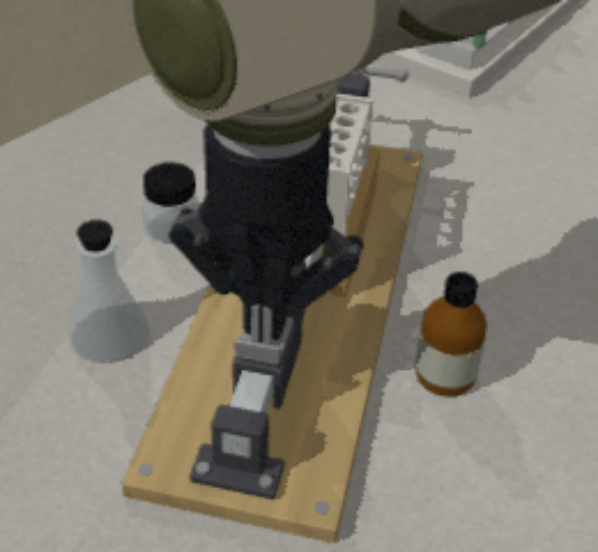

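The view shows the fingertips on the plate behind the lip at about (262,340), with the jaw following. The glassware and rack look undisturbed. I keep pushing.

>>> move_arm(rows=[[[0,-4,0.8,0,-1],[0,-8,0.8,0,-1],[0,-12,0.8,0,-1],[0,-16,0.8,0,-1],[0,-20,0.8,0,-1],[0,-24,0.8,0,-1],[0,-28,0.8,0,-1],[0,-31,0.8,0,-1],[0,-34,0.8,0,-1]]])

```text
time_s: 8.3
eef_pos: [496.9, 119.5, 87.9]
ee_rot: [0.002, 0.968, 0.252, 0.002]
force: [-2.2, -7.5, 10.0]
grip_width: -0.002
```

>>> move_arm(rows=[[[0,-1.5,0.8,0,-1],[0,-3,0.8,0,-1],[0,-4.5,0.8,0,-1],[0,-6,0.8,0,-1],[0,-7,0.8,0,-1]]])

```text
time_s: 8.93
eef_pos: [495.1, 124.7, 87.9]
ee_rot: [0.004, 0.968, 0.252, 0.004]
force: [4.2, -9.3, 6.3]
grip_width: 0.002
```

>>> move_arm(rows=[[[0,-1.5,1.2,0,-1],[0,-3,1.2,0,-1],[0,-4,1.2,0,-1],[0,-4,1.2,0,-1]]])

```text
time_s: 9.43
eef_pos: [495.3, 125.2, 87.7]
ee_rot: [0.007, 0.968, 0.252, 0.005]
force: [3.3, -20.7, 8.4]
grip_width: 0.002
```

The jaw is stopped: 20 N with only 0.3 mm of motion. I lift straight up, keeping a slight bias towards the stop.

>>> move_arm(rows=[[[0,-0.7,-2,0,-1],[0,-0.5,-5,0,-1],[0,-0.3,-9,0,-1],[0,0,-14,0,-1],[0,0,-22,0,-1],[0,0,-40,0,-1],[0,0,-70,0,-1],[0,0,-110,0,-1],[0,0,-150,0,-1],[0,0,-150,0,-1]]])

```text
time_s: 10.68
eef_pos: [494.0, 127.2, 240.6]
ee_rot: [0.007, 0.967, 0.253, 0.008]
force: [-1.1, 0.3, -1.2]
grip_width: -0.003
```

```bash
python3 - <<'E'
from h import *
s=sense();print(s["time_s"],s["eef_pos"],s["force"])
c=eyes.capture("side");a=cv2.resize(c["color"][120:330,210:430],None,fx=2.6,fy=2.6,interpolation=cv2.INTER_CUBIC)
cv2.imwrite("pics/s3.png",a)
E
```

```text
10.675 [494.02787157 127.18152175 240.64294173] [-1.14913958  0.25529025 -1.21325847]
```

View pics/s3.png

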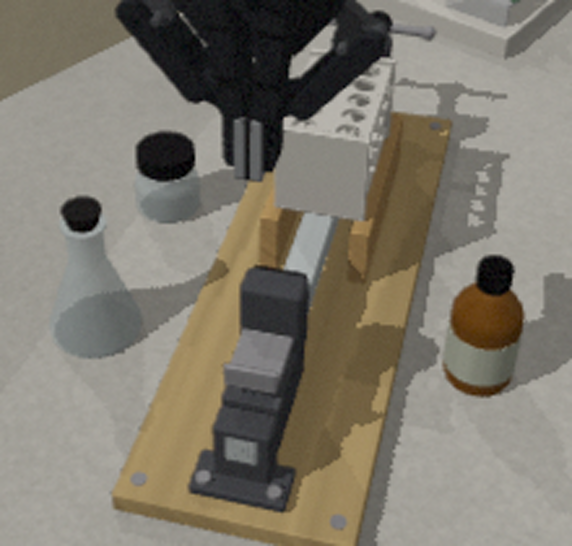

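The jaw stands by the end stop, with the plate popped up and the rack and glassware in place. I check the contact from the wrist camera and compare object positions before and after.

```bash
python3 - <<'E'
from h import *
import pickle
c=eyes.capture("wrist");s=eyes.capture("side");o=pickle.load(open("side.pkl","rb"))
f=lambda p:cv2.resize(p,(520,480),interpolation=cv2.INTER_CUBIC)
print(proj(c,(495,127,80)))
u,v=map(int,proj(c,(490,136,80)))
a=f(c["color"][max(0,v-60):v+60,u-65:u+65]);cv2.imwrite("pics/w3.png",cv2.convertScaleAbs(a,alpha=1.7,beta=20))
d=cv2.absdiff(s["color"],o["color"]).max(2)
for n,(x0,x1,y0,y1) in dict(flask=(225,270,195,260),jar=(258,290,170,208),bottle=(380,415,215,275)).items():print(n,"changed px",(d[y0:y1,x0:x1]>40).sum())
# rack edge by template match
t=o["color"][140:185,342:365];r=cv2.matchTemplate(s["color"][130:195,332:375],t,cv2.TM_CCOEFF_NORMED);print(cv2.minMaxLoc(r),"expect (10,10)")
E
```

```text
(np.float64(319.4578489552228), np.float64(184.00914554654452))
flask changed px 0
jar changed px 0
bottle changed px 38
(-0.3007577657699585, 0.46689513325691223, (0, 0), (10, 10)) expect (10,10)
```

View pics/w3.png

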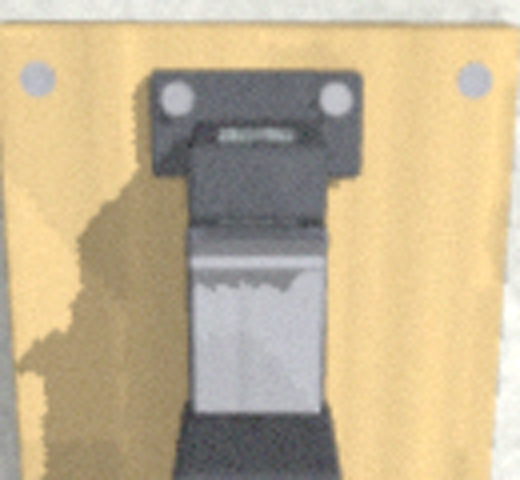

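No bar shows between the jaw's foot and the end stop (row ~220 of the crop), so the jaw is against the stop. I hand the job in.

```bash
python3 -c "
from rig import ctrl,sense
print(ctrl.finish_job(),sense()['time_s'])"
```

```text
the job is handed in; nothing more can be done
the job is handed in; nothing more can be done
```

The jaw is back against the end stop, and the job is handed in at about 11 s of the 38 s allowed. With the fingers shut, I pressed the release plate to its hard stop (tip at about 80 mm, 11 N). I kept it down and pushed the lip about 108 mm along the bar until it stopped moving at about 21 N. Then I lifted the hand straight up to about 150 mm clear.

**Jaw:** the last wrist picture shows no bar between the jaw's foot and the end stop, and the side view shows the plate sprung up again.

**Flask and jar:** they show no changed pixels.

**Rack:** it matches its starting position in the image, though the match score was only 0.47. I put that down to changed shadows.

**Bottle:** 38 pixels in its region changed. The hand never came near it, so I took this for a shadow, but I did not check further.

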